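# Clear the blown fuses and lay out fresh ones

### The arm

A 7-joint arm with a two-finger parallel gripper is mounted at the origin on the work surface. World frame = base frame: x ahead of the robot, y to its left, z up, the work surface at z = 0. Lengths are in m, angles in rad, forces in N, time in s.
With the tool pointing down it reaches from about 0.4 to 0.875 m from the base axis. Payload 6.5 kg.
Tool frame: the origin (TCP) lies at the very end of the fingers, on their centre line; the grasp point (between the pads) lies grasp_offset behind it (grasp_offset is the distance from the TCP to the grasp point, in m); z points along the fingers, y is the direction in which the jaws open and shut (so a half turn about z gives the same grasp; the last joint's range is limited). The gripper opens to 85 mm and grips with 20 to 120 N. Pads are 22 mm wide; open, the fingers measure 114 mm over their backs; the gripper's body (76 mm by 85 mm) begins 54 mm behind the grasp point. The pads swing forward as they close: fully open they stand 13 mm farther back than shut.
Start: joints at [1.063, 0.536, -0.004, 1.538, 0.003, 1.067, -0.071], TCP at [0.278, -0.588, 0.231] pointing down, gripper open.
Joint ranges: [-2.7, 2.7], [-0.37, 2.16], [-1.27, 1.26], [0.24, 2.4], [-1.31, 4.45], [0.19, 1.91], [-2.76, 2.76]. Speed limits (rad/s): [2.39, 2.39, 3.14, 3.14, 3.14, 3.14, 3.14].

### API

Orientations are given as a 3x3 rotation matrix whose columns are the frame's x, y, z axes.
In Python, from bench import * gives the robot as it stands. Calls block until the motion is done:
- move_pose(position, orientation): joint-space move of the TCP to a pose.
- movel(position, attitude=None, v=0.15): straight line of the TCP; attitude=None keeps the orientation; v is the mean speed in m/s.
- movej(angles): joint-space move.
- set_gripper(opening, grip_force=None): finger opening in m; grip_force is the grip in N (None keeps the last); returns when the fingers have stopped.
- wait(seconds).
- inverse_kinematics(position, orientation): joint angles nearest the present ones, or None.
- grab_frame(name): name is "side" or "top" or "wrist"; returns the picture (384x512x3 uint8, red, green, blue); there is no depth.
- camera_params(name): a dict with "intrinsics" (3x3 intrinsics, pixels), "rvec" (rotation vector, rad) and "tvec" (3), from world to camera coordinates, as OpenCV has them; the wrist camera has in their place "tool_from_camera" (4x4, takes a point from camera to tool coordinates, whose origin is the TCP and whose axes are the flange's). Camera axes: x right, y down, z forward; pixel columns grow to the right and rows downward; lengths in m; the calibration is good to about 2 mm. A picture is of the moment at which its call begins: read the wrist's pose just before it. camera_params takes no time and is no camera call.
A pose or a line that the arm cannot do raises Unreachable and nothing moves.
- sign_off(): hands the job in, once; it reports no verdict.
Trained networks look in the newest picture that a camera, given by its name, has taken for a name from the list of things; names that differ only in an ending like _2 or _b are one class to them, and where a whole thing is asked for, a point or a joint stands for the part that bears it (a point fixed in the world has none). Each returns a list of dicts, best first, with "conf" (0 to 1); they miss things now and then, are a little off and sometimes report something else, mostly with a low value. They report only what shows in the picture. A call takes as long as a camera call.
- masks_of(camera, label): "region" (384x512 bool, what is visible of it) and "centre" ([column, row] in pixels, amid what is visible of it).
- place_of(camera, label): "centre" ([column, row] in pixels: a listed point, or the origin of a listed thing).
Readings, each from a call of its own:
- read_t(): time.
- read_joints(): joint angles.
- read_dq(): joint speeds.
- read_joint_efforts(): joint torques, N m.
- read_tool_pos(): TCP position.
- read_orientation(): TCP orientation.
- read_wrist_force(): force on the tool from outside, world axes, zero at the start.
- read_moment(): the same for the moment, N m.
- read_gripper_width(): finger opening in m.
Only numpy, scipy, OpenCV 4.12 (cv2) and the standard library are available. Lean on these libraries where they do the work, as an engineer would, in place of code of your own. Each camera call takes 0.05 s, during which the arm holds its last target. There are 200 camera calls.

### The job

Use the wooden-handled drift to push every blown fuse that is stuck in the carrier right through its bore into the catch tray behind, never touching the blown fuses with the gripper, then lay the drift back down flat on the rubber tool mat. After that, reach in past the spring flap of the dispenser, take out every fresh fuse, put them all in the fuse case, no two in one pocket, and then shut the case's lid, leaving the flap shut and the other things on the bench where they stand.

Things in the scene. Friction and masses are not known exactly. Their poses are not given: they have to be found in the camera images.
- carrier: fixed grey fuse carrier with clear top cover, origin at the centre of its underside. Block x -18..18, y -60..60, z 0..66 mm. Three square bores (18 wide, 16 mm high) run through it along x, centres y = -40, 0, 40, z = 45 mm. The drift enters at the -x face (robot's side) and pushes +x. A spring leaf in each bore's roof clamps the fuse: pushing it out takes about 5 to 15 N. Not all bores hold a fuse
- catch (a point): middle of the floor (3 mm above the bench) of the steel catch tray fixed behind the carrier, axes as the carrier's; this point is 51 mm in +x from the carrier's centre. The tray spans x 18..86 and y -63..63 mm from the carrier's centre, walls 28 mm high
- dispenser: fixed grey metal fuse dispenser, origin at the centre of its underside. Its well, open above, spans x -24..24, y -78..78 mm, floor at z = 10. Front wall (-x, robot's side) 50 mm high, side walls 42 mm (4 thick; 76 mm high hinge posts at x 16..24), behind it a solid magazine x 24..60, 74 mm high. Up to three fresh fuses stand on the floor near x = -5, y = -42, 0, 42 mm, under the flap
- flap (a joint): clear flap over the dispenser's well: 0 shut and level; grows as it is pushed down into the well (stop at 1.35 rad); a spring shuts it, about 0.5 to 2 N at its free edge. Fingers side by side along the dispenser's y, coming straight down over a fuse, push it in and hold it open with their backs; it follows them shut. Anything sticking out behind the fingers (+x) would catch on its edge when lifted
- flap_edge (a point): middle of the flap's free front edge; the flap is 154 mm wide along y and hinged 72 mm above the dispenser's underside at x = 22 mm; when shut this edge is at x = -18 mm, z = 72 mm of the dispenser
- case: fixed grey plastic fuse case with a clear hinged lid, standing open. 62 x 172 mm (x, y), walls 34 mm high and 4 mm thick. Origin: centre of its underside. Floor at z = 4 mm; low ribs 3 mm thick, up to z = 12 mm, mark off three pockets in a row along y, each 54 x 43 mm; beside the outer two a 11 mm gap is left over
- lid (a joint): lid of the fuse case: a clear plate 62 x 172 x 2 mm hinged along y at the case's x = 31, z = 34 mm (far side from the robot). 0 is shut, flat on the walls; it grows as the lid swings up and back and is about 2.2 rad, leaning back, at the start. It stays where it is left; pushing it over takes about 1 N at its free edge
- toolmat_mid (a point): centre of the top face of the fixed black rubber tool mat, 140 x 84 mm (its x, y) and 3 mm thick, lying on the bench; the drift lies on it at the start
- drift_grip (a point): centre of the drift's square wooden handle, 60 x 20 x 20 mm. x axis points along the drift to its steel rod, 9 mm thick, standing out 50 mm, so the rod's tip is 80 mm from this point. About 120 g, balanced 10 mm or less forward of this point; lies on any side of the handle, this point then 10 mm up. The handle stops against the carrier with the tip 14 mm out of the far side
- pocket0 (a point): middle of the floor of one of the case's three pockets, 4 mm above the case's underside
- pocket1 (a point): middle of the floor of one of the case's three pockets, 4 mm above the case's underside
- pocket2 (a point): middle of the floor of one of the case's three pockets, 4 mm above the case's underside
- blown0_c (a point): centre of the blown fuse in bore 0 (may be absent): square white ceramic fuse with two tinned ends, 16 x 16 x 24 mm, lying in the bore with its length along it, its ends recessed about 6 mm from both faces; same make as the fresh ones
- blown1_c (a point): centre of the blown fuse in bore 1 (may be absent): square white ceramic fuse with two tinned ends, 16 x 16 x 24 mm, lying in the bore with its length along it, its ends recessed about 6 mm from both faces; same make as the fresh ones
- blown2_c (a point): centre of the blown fuse in bore 2 (may be absent): square white ceramic fuse with two tinned ends, 16 x 16 x 24 mm, lying in the bore with its length along it, its ends recessed about 6 mm from both faces; same make as the fresh ones
- fresh0_c (a point): centre of a fresh fuse (may be absent): square white ceramic body with two tinned ends, 16 x 16 x 24 mm, 20 g, standing upright in the dispenser, its z axis along its length
- fresh1_c (a point): centre of a fresh fuse (may be absent): square white ceramic body with two tinned ends, 16 x 16 x 24 mm, 20 g, standing upright in the dispenser, its z axis along its length
- fresh2_c (a point): centre of a fresh fuse (may be absent): square white ceramic body with two tinned ends, 16 x 16 x 24 mm, 20 g, standing upright in the dispenser, its z axis along its length
- meter: bystander, to be left alone: a yellow hand-held multimeter lying flat, 150 x 75 x 34 mm. Origin: the middle of its underside
- meterbox: bystander, to be left alone: a yellow and black carton lying flat, 100 x 150 x 65 mm. Origin: the middle of its underside
- spool: bystander, to be left alone: a solder spool standing on its flange, 52 mm wide, 40 mm high. Origin: the middle of its underside
- flux: bystander, to be left alone: a small amber jar, 44 mm wide, 85 mm high. Origin: the middle of its underside
- driver: bystander, to be left alone: a screwdriver lying flat, about 200 mm long. Origin: the middle of its underside
- penpot: bystander, to be left alone: an open dark steel pot, 72 mm wide, 85 mm high. Origin: the middle of its underside

How it is judged:
On the way, in this order (a step that is already met when the one before it is completed fails the run):
1. every blown fuse is in the catch tray (x of blown0_c in the frame of carrier between 0.019 and 0.083 m and y of blown0_c in the frame of carrier between -0.061 and 0.061 m and z of each of blown0_c, blown1_c, blown2_c in the frame of carrier below 0.036 m and x of blown1_c in the frame of carrier between 0.019 and 0.083 m and y of blown1_c in the frame of carrier between -0.061 and 0.061 m and x of blown2_c in the frame of carrier between 0.019 and 0.083 m and y of blown2_c in the frame of carrier between -0.061 and 0.061 m), for 0.2 s.
2. the drift is back, lying on the tool mat and let go (x of drift_grip in the frame of toolmat_mid between -0.07 and 0.07 m and y of drift_grip in the frame of toolmat_mid between -0.042 and 0.042 m and z of drift_grip in the frame of toolmat_mid below 0.014 m and linear speed of drift below 0.03 m/s and contact force between the fingers and drift below 0.1 N), for 0.2 s.
3. every fresh fuse is in a pocket of its own (((horizontal distance between fresh0_c and pocket0 below 0.025 m and horizontal distance between fresh1_c and pocket1 below 0.025 m and horizontal distance between fresh2_c and pocket2 below 0.025 m) or (horizontal distance between fresh0_c and pocket0 below 0.025 m and horizontal distance between fresh1_c and pocket2 below 0.025 m and horizontal distance between fresh2_c and pocket1 below 0.025 m) or (horizontal distance between fresh0_c and pocket1 below 0.025 m and horizontal distance between fresh1_c and pocket0 below 0.025 m and horizontal distance between fresh2_c and pocket2 below 0.025 m) or (horizontal distance between fresh0_c and pocket1 below 0.025 m and horizontal distance between fresh1_c and pocket2 below 0.025 m and horizontal distance between fresh2_c and pocket0 below 0.025 m) or (horizontal distance between fresh0_c and pocket2 below 0.025 m and horizontal distance between fresh1_c and pocket0 below 0.025 m and horizontal distance between fresh2_c and pocket1 below 0.025 m) or (horizontal distance between fresh0_c and pocket2 below 0.025 m and horizontal distance between fresh1_c and pocket1 below 0.025 m and horizontal distance between fresh2_c and pocket0 below 0.025 m)) and z of each of fresh0_c, fresh1_c, fresh2_c in the frame of case below 0.02 m), for 0.2 s.
4. the lid of the fuse case is shut (value of joint lid below 0.1 rad), for 0.2 s.
At the end, for the whole second after the job is handed in: Blown fuses in the catch tray; drift at rest on the mat, its handle's centre over it and under 14 mm above it; each fresh fuse at rest on the floor of a pocket of its own, centre within 25 mm of the pocket's middle; flap and lid shut within 0.1 rad; bystanders within 50 mm of their starts (all of step 1 and all of step 3 and x of drift_grip in the frame of toolmat_mid between -0.07 and 0.07 m and y of drift_grip in the frame of toolmat_mid between -0.042 and 0.042 m and z of drift_grip in the frame of toolmat_mid below 0.014 m and linear speed of each of drift, fresh0, fresh1, fresh2 below 0.03 m/s and value of joint each of flap, lid below 0.1 rad and distance of each of meter, meterbox, spool, flux, driver, penpot from where it was at the start of the episode below 0.05 m); the robot touches nothing.
It fails at once if the gripper touches a blown fuse (contact force between the fingers and blown0 above 0.5 N or contact force between the fingers and blown1 above 0.5 N or contact force between the fingers and blown2 above 0.5 N).
It fails at once if a bystander is moved more than 50 mm (distance of any of meter, meterbox, spool, flux, driver, penpot from where it was at the start of the episode above 0.05 m).
Of blown0, blown1, blown2 only 2 to 3 are there at a start; the rules pass over those that are not, and their reading is None.
Of fresh0, fresh1, fresh2 only 2 to 3 are there at a start; the rules pass over those that are not, and their reading is None.
At some moment in a run one of drift may be knocked a few centimetres aside while the robot is not near it.
Once in a run the grip may slacken for a moment while it holds something.
It also fails if it takes over 210 s, if anything falls off the work surface, if the arm or the gripper's body presses on something with over 40 N, if the wrist force passes 120 N, or if a joint passes its speed limit or range.

## Working session

There is one attempt and no reset: what is moved stays moved. The work goes in short steps, each a Python script; the robot and the scene stay as the last script left them, time stands still between calls to the robot, and variables do not carry over. Pictures are saved under pics/ and viewed, about 12 in all and at most 16, crops included, and the job is handed in when it is done.

```bash
mkdir -p pics; ls
cat > h.py <<'E'
from bench import *
import numpy as np, cv2
def cam(name):
    c=camera_params(name); K=np.array(c["intrinsics"])
    if "rvec" in c:
        R=cv2.Rodrigues(np.array(c["rvec"],float))[0]; t=np.array(c["tvec"],float).ravel()
        return K,R.T,-R.T@t
    T=np.array(c["tool_from_camera"]); Rt=np.array(read_orientation()); p=np.array(read_tool_pos())
    return K,Rt@T[:3,:3],Rt@T[:3,3]+p
def onplane(C,px,z):
    K,R,o=C; d=R@np.linalg.inv(K)@np.array([px[0],px[1],1.]); return o+d*(z-o[2])/d[2]
def proj(C,P):
    K,R,o=C; q=K@(R.T@(np.array(P)-o)); return q[:2]/q[2]
def tri(C1,p1,C2,p2):
    A=[];b=[]
    for (K,R,o),p in((C1,p1),(C2,p2)):
        d=R@np.linalg.inv(K)@np.array([p[0],p[1],1.]); d/=np.linalg.norm(d); M=np.eye(3)-np.outer(d,d); A.append(M);b.append(M@o)
    return np.linalg.lstsq(np.vstack(A),np.hstack(b),rcond=None)[0]
def down(yaw): # jaw axis (tool y) at angle yaw; z down
    y=np.array([np.cos(yaw),np.sin(yaw),0]); z=np.array([0,0,-1.]); return np.column_stack([np.cross(y,z),y,z])
def save(name,img,scale=1.5):
    cv2.imwrite("pics/"+name,cv2.resize(img[:,:,::-1],None,fx=scale,fy=scale))
E
cat > a.py <<'E'
from h import *
print(camera_params("wrist")); print(grasp_offset if 'grasp_offset' in globals() else None)
Z=dict(carrier=0,catch=.003,dispenser=0,flap_edge=.072,case=0,toolmat_mid=.003,drift_grip=.013,pocket0=.004,pocket1=.004,pocket2=.004,blown0_c=.045,blown1_c=.045,blown2_c=.045,fresh0_c=.022,fresh1_c=.022,fresh2_c=.022,meter=0,meterbox=0,spool=0,flux=0,driver=0,penpot=0)
ims={}
for c in("top","side"):
    im=grab_frame(c); save(c+"0.png",im); C=cam(c); print(c,"cam at",C[2].round(2))
    for n,z in Z.items():
        print(n,[(np.round(d["centre"],0).tolist(),round(d["conf"],2),onplane(C,d["centre"],z)[:2].round(3).tolist()) for d in place_of(c,n)[:3]])
print(read_t(),read_orientation())
E
python3 a.py
```

```text
pics
{'intrinsics': array([[290.90777101,   0.        , 254.27058806],
       [  0.        , 290.90777101, 192.62643785],
       [  0.        ,   0.        ,   1.        ]]), 'tool_from_camera': array([[-3.76241980e-04, -9.53251350e-01, -3.02178295e-01,
         7.76551499e-02],
       [ 9.99999640e-01, -1.28810485e-04, -8.38753414e-04,
        -9.83564106e-04],
       [ 7.60619092e-04, -3.02178501e-01,  9.53251055e-01,
        -1.42504533e-01],
       [ 0.00000000e+00,  0.00000000e+00,  0.00000000e+00,
         1.00000000e+00]])}
0.0187
top cam at [0.49 0.01 1.12]
carrier [([259.0, 177.0], 0.67, [0.625, 0.009])]
catch [([260.0, 163.0], 0.96, [0.664, 0.007]), ([162.0, 215.0], 0.16, [0.523, 0.278])]
dispenser [([164.0, 207.0], 0.68, [0.544, 0.274])]
flap_edge [([161.0, 215.0], 0.74, [0.522, 0.265])]
case [([357.0, 219.0], 0.68, [0.505, -0.26])]
toolmat_mid [([276.0, 230.0], 0.65, [0.479, -0.034])]
drift_grip [([278.0, 246.0], 0.47, [0.435, -0.041]), ([360.0, 220.0], 0.47, [0.502, -0.264])]
pocket0 [([375.0, 217.0], 0.91, [0.511, -0.309]), ([357.0, 219.0], 0.79, [0.506, -0.259]), ([338
[... 1912 characters left out ...]
])]
fresh2_c [([200.0, 324.0], 0.56, [0.549, 0.303])]
meter [([219.0, 302.0], 0.66, [0.545, 0.24]), ([126.0, 298.0], 0.57, [0.725, 0.318])]
meterbox [([254.0, 122.0], 0.56, [0.737, -0.307]), ([314.0, 220.0], 0.34, [0.444, -0.045])]
spool [([341.0, 192.0], 0.91, [0.414, -0.159])]
flux [([295.0, 294.0], 0.81, [0.412, 0.153]), ([199.0, 324.0], 0.69, [0.559, 0.298]), ([315.0, 158.0], 0.41, [0.519, -0.246])]
driver [([313.0, 163.0], 0.7, [0.515, -0.226]), ([207.0, 160.0], 0.67, [0.781, -0.105])]
penpot [([158.0, 226.0], 0.64, [0.77, 0.137])]
2.3 [[ 9.03954031e-01  4.27629640e-01 -3.49333683e-05]
 [ 4.27629642e-01 -9.03954030e-01  3.04346431e-05]
 [-1.85634036e-05 -4.24500621e-05 -9.99999999e-01]]
```

View pics/top0.png

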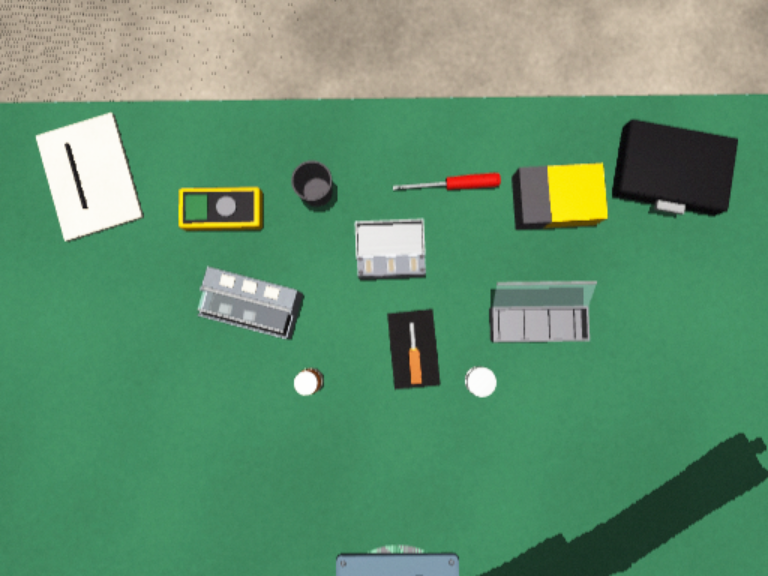

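View pics/side0.png

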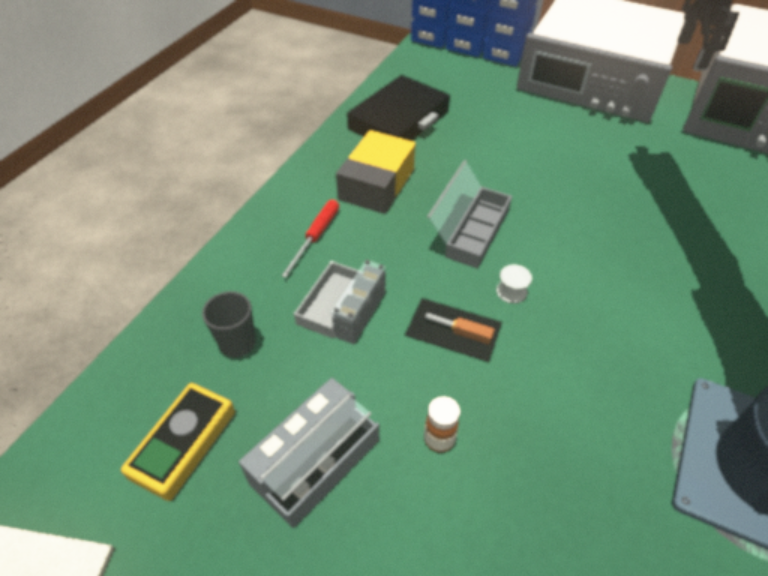

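Top view: three fuse windows in the carrier, near (246,177), (260,177) and (275,177) in original pixels. Two fresh fuses show in the dispenser, near (149,207) and (166,210). The drift lies on the mat with its rod toward the carrier. Next I'll take close looks with the wrist camera.

```bash
cat > b.py <<'E'
from h import *
L=dict(carr=((.53,.0,.17),-np.pi/2,dict(carrier=0,catch=.003,toolmat_mid=.003,drift_grip=.013,blown0_c=.045,drift=.013)),
 disp=((.46,.26,.2),-np.pi/2-.2,dict(dispenser=0,flap_edge=.072,fresh0_c=.022)),
 case=((.44,-.26,.2),-np.pi/2,dict(case=0,pocket0=.004)))
for k in("case","carr","disp"):
    p,yw,Z=L[k]; move_pose(p,down(yw)); C=cam("wrist"); im=grab_frame("wrist"); save("w_"+k+".png",im); np.savez("w_"+k,im=im,K=C[0],R=C[1],o=C[2])
    for n,z in Z.items():
        print(n,[(np.round(d["centre"],0).tolist(),round(d["conf"],2),onplane(C,d["centre"],z)[:2].round(4).tolist()) for d in place_of("wrist",n)[:4]])
print(read_t(),read_wrist_force(),read_gripper_width())
E
python3 b.py
```

```text
case [([257.0, 102.0], 0.66, [0.5154, -0.2632]), ([214.0, 101.0], 0.62, [0.5166, -0.2147])]
pocket0 [([252.0, 103.0], 0.8, [0.5147, -0.2573]), ([211.0, 102.0], 0.8, [0.5152, -0.2125]), ([297.0, 105.0], 0.73, [0.5125, -0.3075])]
carrier []
catch [([245.0, 32.0], 0.95, [0.669, 0.0076])]
toolmat_mid []
drift_grip [([280.0, 250.0], 0.77, [0.4427, -0.0301])]
blown0_c [([128.0, 266.0], 0.34, [0.4419, 0.1314])]Traceback (most recent call last):
  File "b.py", line 8, in <module>
    print(n,[(np.round(d["centre"],0).tolist(),round(d["conf"],2),onplane(C,d["centre"],z)[:2].round(4).tolist()) for d in place_of("wrist",n)[:4]])
                                                                                                                           ~~~~~~~~^^^^^^^^^^^
ValueError: it knows: blown0, blown1, blown2, carrier, case, catch, dispenser, drift_grip, driver, flap_edge, flux, fresh0, fresh1, fresh2, meter, meterbox, penpot, pocket, spool, toolmat_mid
```

```bash
sed -i 's/,drift=.013//; s/for k in("case","carr","disp")/for k in("disp",)/' b.py; python3 b.py
python3 -c "
import cv2,numpy as np
a=[cv2.imread('pics/w_%s.png'%k) for k in('carr','disp')]
cv2.imwrite('pics/two.png',cv2.resize(np.vstack([x[:450] for x in a]),None,fx=.66,fy=.66))"
```

```text
dispenser [([236.0, 100.0], 0.57, [0.5415, 0.2642])]
flap_edge [([226.0, 120.0], 0.91, [0.5245, 0.2725])]
fresh0_c []
6.45 [0.81812383 0.33438988 0.42407881] 0.08517423235739625
```

View pics/w_carr.png

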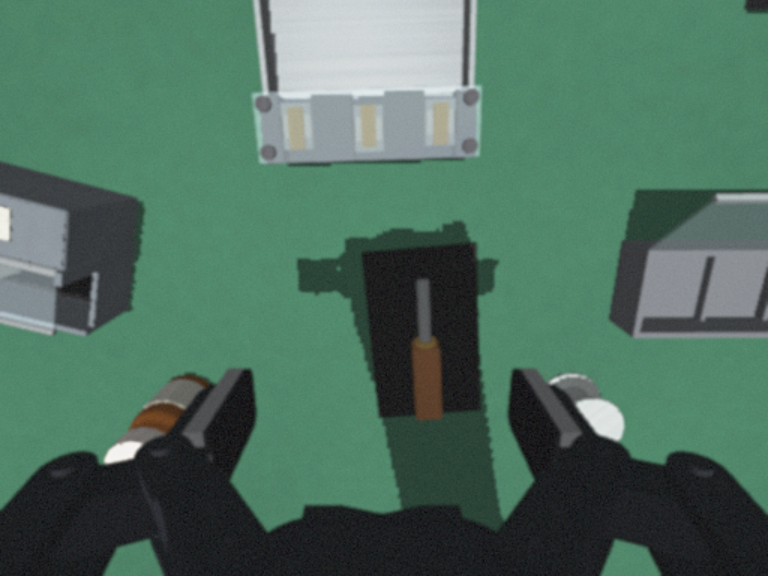

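View pics/w_case.png

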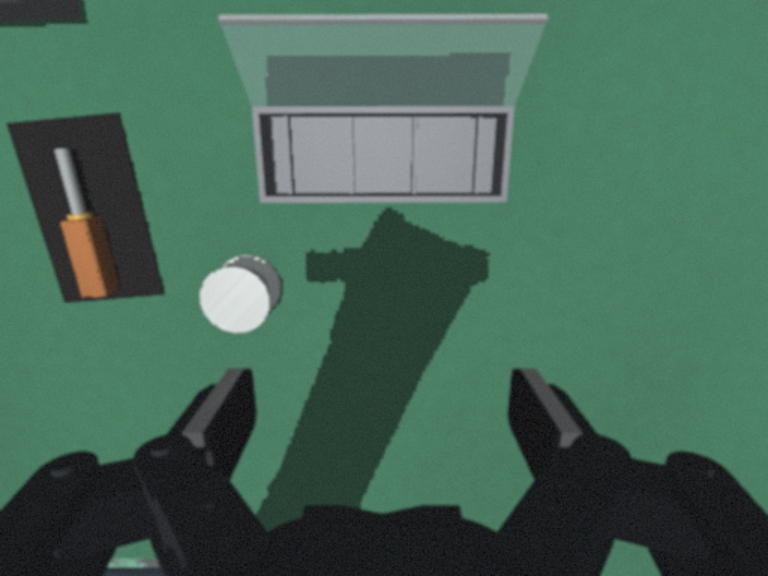

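View pics/w_disp.png

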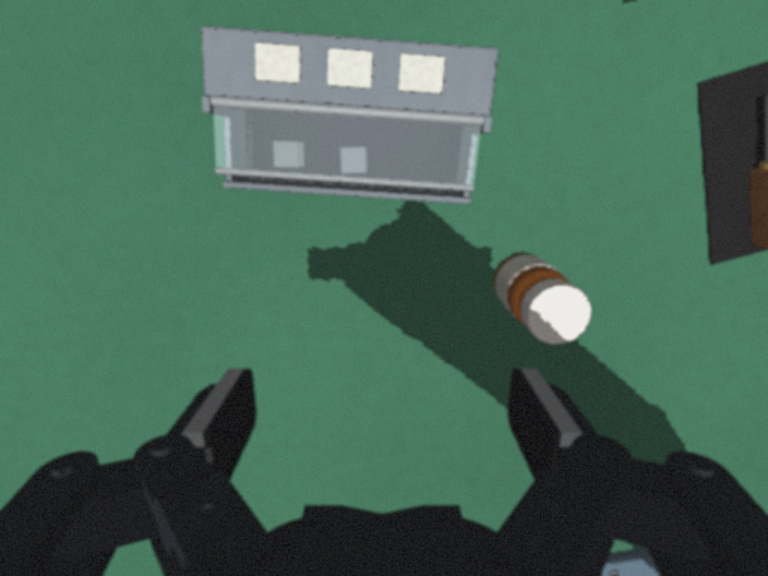

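The wrist views show three blown fuses at 1.5x pixels (296,128), (369,126) and (441,124). Two fresh fuses sit at (289,153) and (353,160), and the third slot is empty. The case is open with its rim corners clear. Next, positions from these pixels.

```bash
cat > c.py <<'E'
from h import *
def L(k):
    d=np.load("w_%s.npz"%k); return d["K"],d["R"],d["o"]
def pts(k,l,z): 
    C=L(k); return np.array([onplane(C,np.array(p)/1.5-.17,z)[:2] for p in l])
def ang(a,b): return np.degrees(np.arctan2(*(b-a)[::-1]))
c=pts("carr",[(252,93),(481,87),(480,156),(259,163)],.066); print("carr top",c.round(4).tolist(),c.mean(0)); print("lens",np.linalg.norm(c-np.roll(c,-1,0),axis=1),ang(c[1],c[0])-90,ang(c[2],c[3])-90)
s=pts("carr",[(263,103),(470,97),(469,146),(268,152)],.066); print("screws",s.mean(0),ang(s[1],s[0])-90,ang(s[2],s[3])-90)
f=pts("carr",[(296,128),(369,126),(441,124)],.053); print("fuses",f.tolist(),ang(f[2],f[0])-90)
m=pts("carr",[(363,252),(475,243),(481,410),(381,417)],.003); print("mat",m.round(4).tolist(),m.mean(0),ang(m[3],m[0]))
d=pts("carr",[(428,418),(425,340),(423,280)],.013); print("drift",d.round(4).tolist(),ang(d[0],d[2]))
c=pts("case",[(252,107),(514,107),(509,202),(261,203)],.034); print("case",c.round(4).tolist(),c.mean(0),np.linalg.norm(c-np.roll(c,-1,0),axis=1),ang(c[1],c[0])-90,ang(c[2],c[3])-90)
r=pts("case",[(353,155),(413,155)],.012); print("ribs",r.tolist())
g=pts("disp",[(202,27),(497,48)],.074); print("mag back",g.round(4).tolist(),ang(g[1],g[0])-90,np.linalg.norm(g[0]-g[1]))
a=np.radians(ang(g[1],g[0])-90); print(" centre by it",g.mean(0)-.06*np.array([np.cos(a),np.sin(a)]))
g=pts("disp",[(223,184),(470,201)],.050); print("front",g.round(4).tolist(),ang(g[1],g[0])-90,np.linalg.norm(g[0]-g[1])); print(" c",g.mean(0)+.028*np.array([np.cos(a),np.sin(a)]))
g=pts("disp",[(217,171),(474,189)],.072); print("flap edge",g.round(4).tolist(),ang(g[1],g[0])-90,np.linalg.norm(g[0]-g[1]));print(" c",g.mean(0)+.018*np.array([np.cos(a),np.sin(a)]))
g=pts("disp",[(289,153),(353,160)],.034); print("fresh",g.tolist())
E
python3 c.py
```

```text
carr top [[0.6358, 0.0661], [0.6384, -0.0525], [0.6043, -0.0542], [0.6009, 0.0655]] [0.61985858 0.00622898]
lens [0.11862321 0.03415777 0.11978956 0.03489366] 1.2285839228148348 1.5871776188335645
screws [0.62017977 0.00648015] 1.3836158551038267 1.4765915537999632
fuses [[0.6193459814870068, 0.04672549591265859], [0.6202873112752763, 0.005946634417487571], [0.6212278379926062, -0.03417749006568552]] 1.3324971181139915
mat [[0.5372, 0.0126], [0.5436, -0.0682], [0.4052, -0.0817], [0.3989, -0.0]] [ 0.47122777 -0.03431089] 5.210433050109275
drift [[0.4046, -0.0374], [0.4721, -0.0332], [0.5189, -0.0305]] 3.4783154247652113
case [[0.5445, -0.1753], [0.5443, -0.347], [0.4828, -0.3491], [0.4824, -0.1759]] [ 0.51351303 -0.26183613] [0.17171786 0.06146992 0.17315078 0.06211359] -0.0863434798509104 0.13762559657003237
ribs [[0.514172324494309, -0.23948445611823063], [0.5141053333612593, -0.28295002520851803]]
mag back [[0.6185, 0.3265], [0.5764, 0.1711]] -15.180037452820287 0.16099287705304766
 centre by it [0.53953182 0.26452073]
front [[0.5369, 0.3496], [0.4937, 0.1931]] -15.441624091256841 0.16230415755616598
 c [0.54230702 0.26399775]
flap edge [[0.5448, 0.3428], [0.5035, 0.1936]] -15.475621782501776 0.15485099610018196
 c [0.54154277 0.263471  ]
fresh [[0.5475060295822356, 0.3054401327580852], [0.5344287148828666, 0.26414859117461004]]
```

Everything fits the given sizes: the carrier is at (0.620, 0.006) with yaw 1.4°, the dispenser at (0.541, 0.264) with yaw -15.4°, and the case at (0.5135, -0.262) with yaw 0. Now I grasp the drift.

```bash
cat > d.py <<'E'
from h import *
move_pose((.50,-.03,.17),down(-np.pi/2)); C=cam("wrist"); im=grab_frame("wrist")
print([(d["conf"],onplane(C,d["centre"],.013)) for d in place_of("wrist","drift_grip")[:2]])
m=masks_of("wrist","drift_grip")[0]; ys,xs=np.nonzero(m["region"]); print(m["conf"],len(xs))
P=np.array([onplane(C,(x,y),.016)[:2] for x,y in zip(xs,ys)]); v=np.linalg.svd(P-P.mean(0))[2][0]; v*=np.sign(v[0])
print("axis",np.degrees(np.arctan2(v[1],v[0])),P.mean(0),((P-P.mean(0))@v).min(),((P-P.mean(0))@v).max(), "tip",P.mean(0)+v*((P-P.mean(0))@v).max())
save("drift1.png",im)
E
python3 d.py
```

```text
[(0.9, array([ 0.43650134, -0.03251838,  0.013     ]))]
0.84 1397
axis 3.8086654952630217 [ 0.45647078 -0.03425909] -0.05115273226443175 0.06464589219522217 tip [ 0.5209739 -0.029965 ]
```

```bash
cat > e.py <<'E'
from h import *
a=np.radians(3.8); R=down(-np.pi/2+a)
move_pose((.4405,-.035,.10),R); movel((.4405,-.035,.006),v=.1)
print("F",read_wrist_force()); set_gripper(.0,60); print(read_gripper_width(),read_wrist_force())
movel((.4405,-.035,.09),v=.1); print(read_gripper_width(),read_wrist_force())
c=np.radians(1.4); R=down(-np.pi/2+c)
move_pose((.49,.0,.09),R); movel((.49,.003,.045),v=.1)
C=cam("wrist"); im=grab_frame("wrist"); save("held.png",im)
save("held_s.png",grab_frame("side")[80:300,150:400],2.5)
print(read_tool_pos(),read_gripper_width(),read_t())
for k in(.065,.07,.075,.08,.085): print(k,proj(C,np.array(read_tool_pos())+R@np.array([k,0,-.008]))*1.5)
E
python3 e.py
```

```text
F [-0.05626426  0.03592232 -0.30191806]
0.01856356039233287 [-1.39135463 -0.24255132  6.23525381]
0.018503536173728154 [-0.10435784 -0.33808148 -1.27378778]
[0.49040863 0.00280314 0.04555013] 0.018225955662771916 11.9417
0.065 [384.69617546 190.88708601]
0.07 [384.71969899 173.70653609]
0.075 [384.74377835 156.12004083]
0.08 [384.76843346 138.11304061]
0.085 [384.79368522 119.67027107]
```

View pics/held.png

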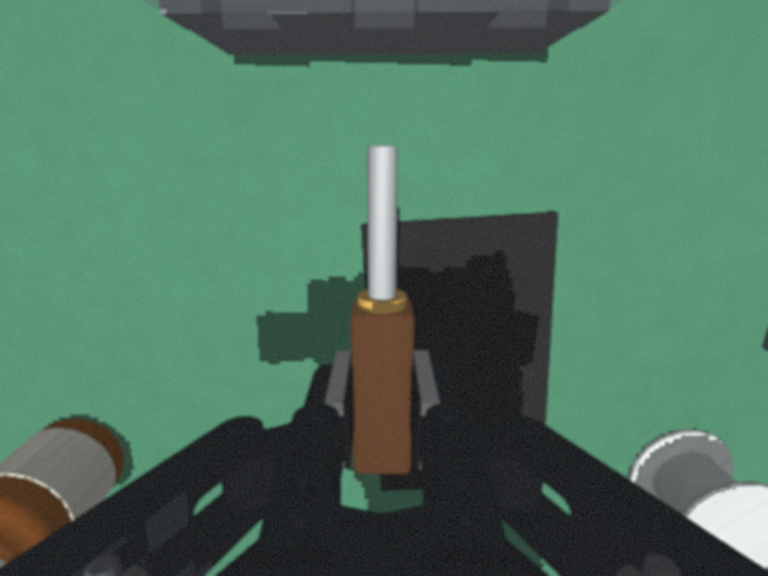

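View pics/held_s.png

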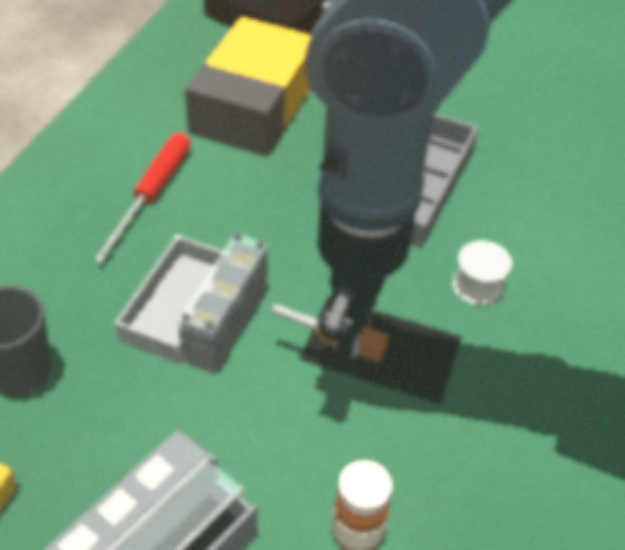

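The drift is held straight. The tip at (382,147) lies 77.5 mm ahead of the TCP and about 0.8 mm to the left. Pushing the centre bore in steps with force checks.

```bash
cat > f.py <<'E'
from h import *
import sys
c=np.radians(1.4); R=down(-np.pi/2+c); u=np.array([np.cos(c),np.sin(c),0]); w=np.array([-np.sin(c),np.cos(c),0]); O=np.array([.620,.0063,0])
def tgt(s,b,tip=.0775,z=.038): return O+u*(s-tip)+w*(b-.0006)+np.array([0,0,z])
def push(b,end=.030):
    movel(tgt(-.045,b),R,v=.12); wait(.3); F0=np.array(read_wrist_force()); print("bore",b,"start",read_tool_pos().round(4) if hasattr(read_tool_pos(),'round') else read_tool_pos(),F0)
    for s in list(np.arange(-.022,end+.0001,.004)):
        movel(tgt(s,b),R,v=.04); F=np.array(read_wrist_force())-F0; print(round(s,3),F.round(1),(np.array(read_tool_pos())-tgt(s,b)).round(4),round(read_gripper_width(),4))
        if F[0]<-35 or (s<-.013 and F[0]<-4) or abs(F[2])>15: print("STOP"); return False
    return True
if __name__=="__main__":
    b=float(sys.argv[1]); ok=push(b)
    if ok: movel(tgt(-.045,b),R,v=.12)
    C=cam("wrist"); save(sys.argv[2],grab_frame("wrist")); print(read_tool_pos(),read_gripper_width(),read_t())
E
python3 f.py 0 p0.png
```

```text
bore 0.0 start [0.4975 0.0027 0.0382] [-0.40955782 -0.0390075  -1.14161549]
-0.022 [ 0.3 -0.8 -0.8] [-0.0003 -0.     -0.0001] 0.0185
-0.018 [-0.2 -0.6 -0.8] [0.0003 0.     0.0001] 0.0184
-0.014 [ 0.2  1.3 -1.4] [ 0.0001 -0.     -0.0001] 0.0189
-0.01 [-4.9  0.4  2.6] [-0.002  -0.0002 -0.0004] 0.0184
-0.006 [-7.1 -0.2  3.9] [-0.0028 -0.0002 -0.0006] 0.0183
-0.002 [-6.6 -0.1  3.3] [-0.0029 -0.0002 -0.0007] 0.0184
0.002 [-6.7 -0.3  3.2] [-0.0029 -0.0002 -0.0007] 0.0185
0.006 [-6.4 -0.5  2.8] [-0.0029 -0.0002 -0.0007] 0.0183
0.01 [-5.5 -0.5  1.8] [-0.0028 -0.0002 -0.0007] 0.019
0.014 [1.  0.  0.7] [0.0006 0.     0.0001] 0.0188
0.018 [-0.1  0.5 -1.2] [0.0008 0.0001 0.0002] 0.0187
0.022 [ 0.8  0.9 -0.2] [0.0004 0.     0.    ] 0.0184
0.026 [-0.2 -0.1 -0.2] [0.0004 0.     0.    ] 0.0188
0.03 [ 0.4 -0.1 -0.8] [0.0003 0.     0.    ] 0.0185
[0.49890689 0.00283188 0.03826444] 0.0183510157638076 17.2917
```

```bash
python3 f.py .04 p1.png && python3 f.py -.04 p2.png
python3 - <<'E'
from h import *
R=np.array(read_orientation()); p=np.array(read_tool_pos()); movel(p+[-.03,.0,.07],None)
im=grab_frame("side"); t=grab_frame("top")
a=cv2.resize(im[140:260,180:300],(480,480)); b=cv2.resize(cv2.imread("pics/p2.png")[:,:,::-1],(640,480)); b=b[:,160:480]
cv2.imwrite("pics/chk.png",np.hstack([a,b])[:,:,::-1])
for n in("blown0",): print([(np.round(d["centre"]),d["conf"]) for d in place_of("top",n)])
E
```

```text
bore 0.04 start [0.4966 0.0419 0.038 ] [ 0.30412893  0.36680572 -0.99832353]
-0.022 [-0.4 -0.3 -0.4] [-0.0003 -0.     -0.0001] 0.018
-0.018 [-0.1 -1.  -0.5] [0.0003 0.     0.0001] 0.0187
-0.014 [-0.   0.3 -0.5] [0.0004 0.     0.0001] 0.0185
-0.01 [-1.7 -0.2 -0.3] [-0.0006 -0.0001 -0.0003] 0.0186
-0.006 [-6.7 -1.2  1.5] [-0.0018 -0.0002 -0.0005] 0.0186
-0.002 [-7.1 -1.   2.7] [-0.0022 -0.0002 -0.0005] 0.0184
0.002 [-6.2 -0.6  3.1] [-0.0023 -0.0002 -0.0006] 0.0186
0.006 [-6.  -0.2  2.6] [-0.0023 -0.0002 -0.0006] 0.0186
0.01 [-6.5 -0.6  2.4] [-0.0022 -0.0002 -0.0006] 0.0187
0.014 [ 0.1 -0.8  0.4] [0.001  0.0001 0.0002] 0.0186
0.018 [ 0.4  0.3 -0.3] [0.0008 0.     0.0002] 0.0183
0.022 [-0.5 -1.1 -0.7] [0.0004 0.     0.0001] 0.0185
0.026 [-0.1  0.2  0.2] [0.0004 0.     0.0001] 0.0187
0.03 [-0.2 -0.1 -0.1] [0.0003 0.     0.    ] 0.0183
[0.49793759 0.04282121 0.03826913] 0.018396473716899918 22.875
bore -0.04 start [ 0.4986 -0.0366  0.038 ] [ 0.28621713  0.30740297 -0.9472737 ]
-0.022 [-0.3 -0.1 -0.1] [-0.0003 -0.     -0.0001] 0.0187
-0.018 [-0.3 -0.2 -0.2] [0.0002 0.     0.    ] 0.0186
-0.
[... 280 characters left out ...]
6 [-6.3 -1.1  2.4] [-0.0024 -0.0002 -0.0006] 0.0182
0.01 [-5.9 -0.3  1.8] [-0.0023 -0.0002 -0.0006] 0.019
0.014 [-0.8 -0.3  0.9] [0.001  0.0001 0.0002] 0.0186
0.018 [-0.7 -0.7 -0.2] [0.0008 0.0001 0.0002] 0.0187
0.022 [ 0.3 -0.3 -0.3] [0.0004 0.     0.    ] 0.0186
0.026 [-0.  -0.8 -0.4] [0.0004 0.     0.    ] 0.0185
0.03 [-1.1 -0.2 -0.2] [0.0003 0.     0.    ] 0.0184
[ 0.49988314 -0.03717122  0.03825597] 0.018312697069183544 28.7917Traceback (most recent call last):
  File "<stdin>", line 6, in <module>
ValueError: it knows: blown0, blown1, blown2, carrier, case, catch, dispenser, drift_grip, driver, flap_edge, flux, fresh0, fresh1, fresh2, meter, meterbox, penpot, pocket, spool, toolmat_mid
```

View pics/chk.png

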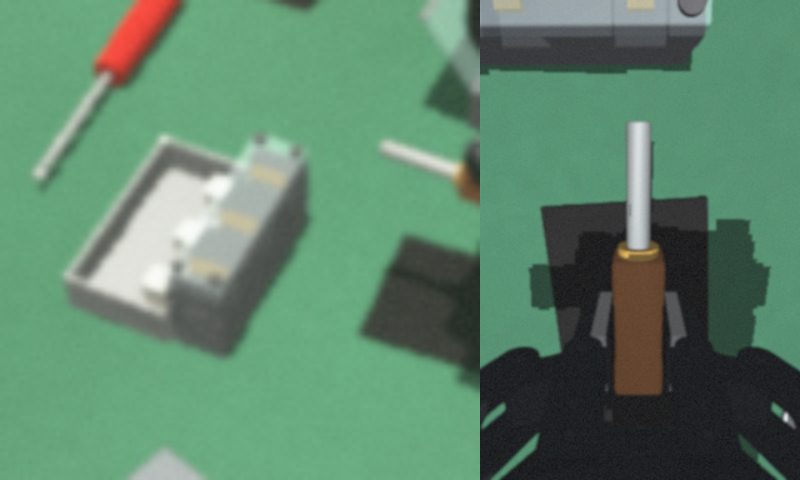

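All three fuses are in the tray, showing white behind the carrier. Laying the drift back on the mat, then checking the tray from above.

```bash
cat > g.py <<'E'
from h import *
R=down(-np.pi/2+np.radians(4))
move_pose((.46,-.035,.09),R); movel((.46,-.035,.02),v=.1); movel((.46,-.035,.0065),v=.03); wait(.2); print(read_wrist_force(),read_tool_pos())
set_gripper(.05); wait(.3); movel((.46,-.035,.11),v=.1)
move_pose((.56,.0,.2),down(-np.pi/2)); C=cam("wrist"); im=grab_frame("wrist"); save("tray.png",im[:300],1.3)
np.savez("w_tray",im=im,K=C[0],R=C[1],o=C[2])
for n,z in(("blown0",.011),("drift_grip",.013)): print(n,[(np.round(d["centre"]).tolist(),round(d["conf"],2),onplane(C,d["centre"],z)) for d in place_of("wrist",n)])
print(read_t())
E
python3 g.py
```

```text
[ 0.16149053 -0.00172499 -0.53377637] [ 0.45984598 -0.0350045   0.00638359]Traceback (most recent call last):
  File "g.py", line 7, in <module>
    for n,z in(("blown0",.011),("drift_grip",.013)): print(n,[(np.round(d["centre"]).tolist(),round(d["conf"],2),onplane(C,d["centre"],z)) for d in place_of("wrist",n)])
                                                                                                                                                    ~~~~~~~~^^^^^^^^^^^
ValueError: it knows: blown0, blown1, blown2, carrier, case, catch, dispenser, drift_grip, driver, flap_edge, flux, fresh0, fresh1, fresh2, meter, meterbox, penpot, pocket, spool, toolmat_mid
```

View pics/tray.png

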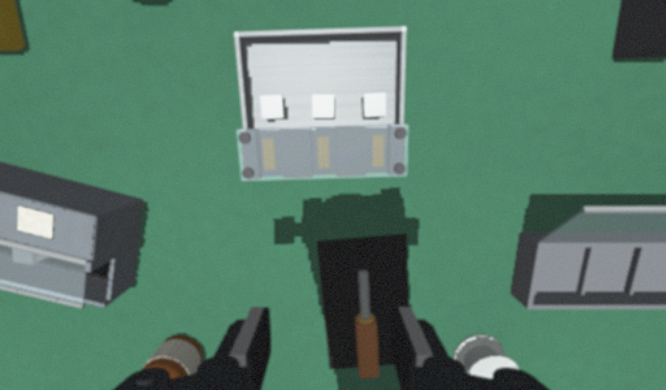

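The tray view shows three blown fuses standing in the tray at (272,107), (323,106) and (374,105), and the drift on the mat at (367,345). Next, the first fresh fuse from the middle position.

```bash
cat > k.py <<'E'
from h import *
import sys
RD=down(np.radians(-105.4))
def pick(x,y,z=.017):
    set_gripper(.028); move_pose((x,y,.16),RD); movel((x,y,.085),v=.15); F0=np.array(read_wrist_force())
    for zz in(.065,.045,.03,z):
        movel((x,y,zz),v=.06); F=np.array(read_wrist_force())-F0; print(zz,F.round(1))
        if abs(F[2])>15 or np.hypot(F[0],F[1])>15: print("STOP"); return False
    set_gripper(0,30); print("w",read_gripper_width()); movel((x,y,z+.03),v=.06); print("w",read_gripper_width(),np.array(read_wrist_force())-F0)
    movel((x,y,.17),v=.1); print("w",read_gripper_width(),np.array(read_wrist_force())-F0,read_t())
    return True
if __name__=="__main__":
    pick(float(sys.argv[1]),float(sys.argv[2])); save(sys.argv[3],grab_frame("wrist"),1.2)
E
python3 k.py .5358 .2648 k1.png
```

```text
0.065 [-0.5 -0.6  0.2]
0.045 [-2.5 -0.7 -1.6]
0.03 [-2.3 -0.3 -3.5]
0.017 [-2.8  0.7 -2.8]
w 0.015303452159410534
w 0.015405609062510121 [-0.06889978 -0.20033121  0.47322235]
w 0.015037825716746202 [-0.19020397 -0.95661946 -1.39860627] 40.0667
```

View pics/k1.png

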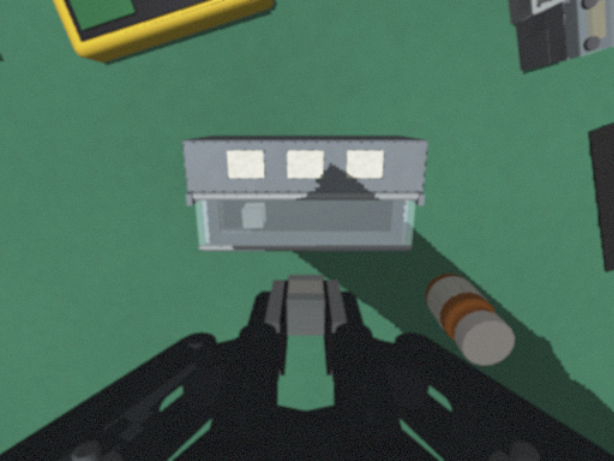

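The fuse is held between the pads at (305,305), width 15 mm. The flap is shut and one fuse remains at (253,215). Placing it in the middle pocket.

```bash
cat > pl.py <<'E'
from h import *
import sys
def place(x,y,z=.0125):
    for yaw in(0,np.pi):
        if inverse_kinematics((x,y,.15),down(yaw)) is not None: break
    R=down(yaw); print("yaw",yaw)
    move_pose((x,y,.15),R); w=read_gripper_width(); print("w",w)
    if w<.012: print("LOST"); return False
    F0=np.array(read_wrist_force())
    for zz in(.06,.035,.02,z):
        movel((x,y,zz),v=.08); F=np.array(read_wrist_force())-F0; print(zz,F.round(1),read_gripper_width())
        if abs(F[2])>12 or np.hypot(F[0],F[1])>12: print("STOP"); return False
    set_gripper(.022); wait(.3); movel((x,y,.15),v=.08); print(read_tool_pos(),read_t()); return True
if __name__=="__main__":
    x,y=float(sys.argv[1]),float(sys.argv[2]); place(x,y)
E
python3 pl.py .5135 -.2612
cat > v.py <<'E'
from h import *
import sys
move_pose((.44,-.26,.2),down(-np.pi/2)); C=cam("wrist"); im=grab_frame("wrist"); save(sys.argv[1],im[40:260],1.4)
print("fresh",[(np.round(d["centre"]).tolist(),round(d["conf"],2),onplane(C,d["centre"],.016).round(4)) for d in place_of("wrist","fresh0_c")])
print("pocket",[(round(d["conf"],2),onplane(C,d["centre"],.004).round(4)) for d in place_of("wrist","pocket0")],read_t())
E
python3 v.py v1.png
```

```text
yaw 0
w 0.015243831009391072
0.06 [ 0.5 -0.7 -0.7] 0.01522539417385225
0.035 [ 0.3  0.1 -0.8] 0.015195763387539342
0.02 [-0.3 -0.9  0.3] 0.015331958038120347
0.0125 [-1.  -0.7 -0.1] 0.015151300202697598
[ 0.51323105 -0.26108059  0.14955701] 47.0583
fresh []
pocket [(0.95, array([ 0.5153, -0.2594,  0.004 ])), (0.83, array([ 0.5172, -0.2135,  0.004 ]))] 48.4
```

View pics/v1.png

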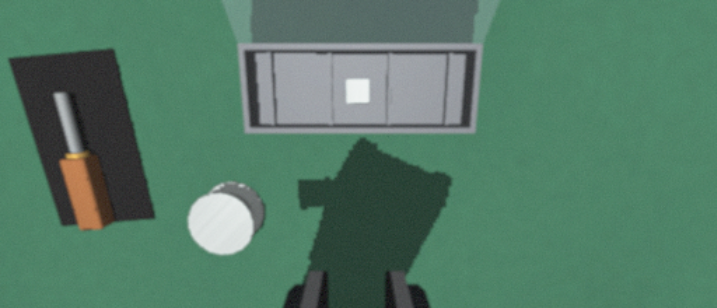

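The fuse stands in the middle pocket at (357,90), and the drift is still on the mat. Second fuse now.

```bash
python3 k.py .5474 .3056 k2.png && python3 pl.py .5135 -.2147 && python3 v.py v2.png
```

```text
0.065 [-1.5 -0.4  1. ]
0.045 [-2.8  0.   0.1]
0.03 [-3.1  0.5 -2.5]
0.017 [-3.2  1.4 -1.6]
w 0.014990929372829196
w 0.014979413127540413 [-1.00150362  0.33891184  1.61483174]
w 0.015245460597172477 [-1.06367667 -0.80992036  0.39831751] 55.375
yaw 0
w 0.01536748969680802
0.06 [ 1.2 -1.   0.7] 0.01519896506848695
0.035 [ 0.7 -1.4 -0.3] 0.014942924699580447
0.02 [ 0.8 -1.   1.5] 0.015039375192634003
0.0125 [ 0.6 -0.8  0.1] 0.014959509138102843
[ 0.51320701 -0.21459295  0.14956162] 62.3333
fresh []
pocket [(0.62, array([ 0.5157, -0.3072,  0.004 ])), (0.61, array([ 0.5171, -0.2126,  0.004 ]))] 63.6
```

View pics/v2.png

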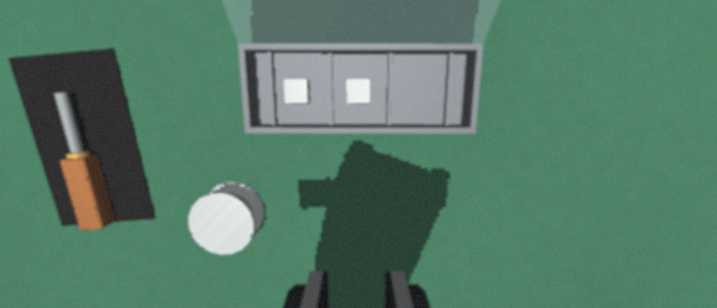

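View pics/k2.png

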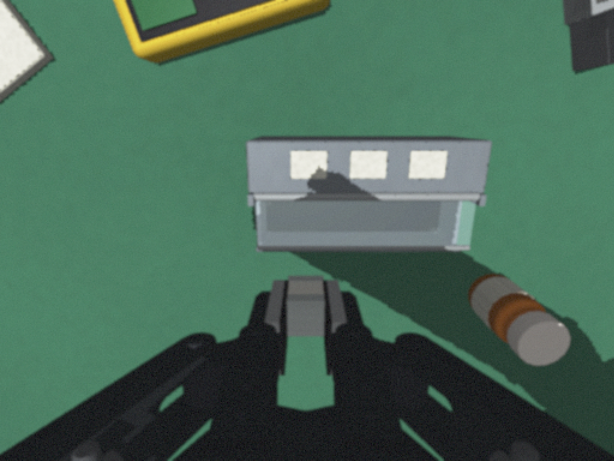

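The dispenser is empty and the flap is shut. Both fuses stand in separate pockets at (296,91) and (358,91). Shutting the lid.

```bash
cat > lid.py <<'E'
from h import *
R=down(-np.pi/2); y=-.262
move_pose((.56,y,.2),R); set_gripper(0); move_pose((.64,y,.2),R); movel((.64,y,.075),v=.12); F0=np.array(read_wrist_force())
for x,z in((.60,.075),(.575,.075),(.55,.075),(.525,.075),(.51,.062),(.502,.050),(.497,.042),(.495,.036),(.495,.0345)):
    movel((x,y,z),R,v=.06); F=np.array(read_wrist_force())-F0; print(x,z,F.round(1),(np.array(read_tool_pos())).round(4))
    if np.abs(F).max()>20: print("STOP"); break
wait(.3); movel((.495,y,.2),v=.12); v=move_pose((.44,-.26,.2),R); im=grab_frame("wrist"); s=grab_frame("side"); t=grab_frame("top")
a=cv2.resize(im[40:260],None,fx=1.4,fy=1.4); b=cv2.resize(t[100:280,110:400],(716,444))
cv2.imwrite("pics/end.png",cv2.resize(np.vstack([a[:,:716],b]),None,fx=.78,fy=.78)[:,:,::-1]); print(read_t())
E
python3 lid.py
```

```text
0.6 0.075 [-0.3  0.6 -0.2] [ 0.6004 -0.2619  0.0752]
0.575 0.075 [-0.2  0.6 -0.5] [ 0.5742 -0.2621  0.0748]
0.55 0.075 [ 0.1  0.9 -0.1] [ 0.5496 -0.2622  0.075 ]
0.525 0.075 [-0.2  0.9 -0.6] [ 0.5247 -0.2621  0.0751]
0.51 0.062 [-0.6  1.   0.7] [ 0.5093 -0.262   0.0616]
0.502 0.05 [-0.2 -0.3  0.1] [ 0.5013 -0.2619  0.0495]
0.497 0.042 [-0.7  1.   0.2] [ 0.4964 -0.2619  0.0416]
0.495 0.036 [ 1.7 -1.   1.4] [ 0.4957 -0.2622  0.0361]
0.495 0.0345 [-3.1  1.4 16.1] [ 0.4957 -0.2622  0.0359]
72.6167
```

View pics/end.png

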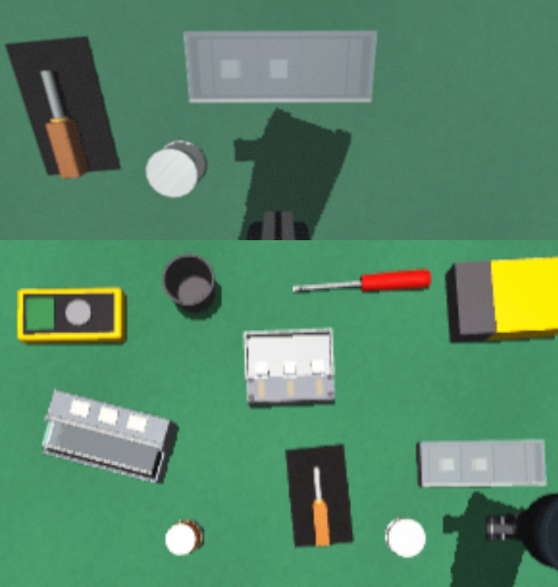

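The lid is flat with both fuses under it. The drift is on the mat, the blown fuses are in the tray, the flap is shut, and the bystanders are where they started.

```bash
python3 -c "
from bench import *
print(read_wrist_force(),read_tool_pos()); print(sign_off(),read_t())"
```

```text
[-0.23523669 -0.11234652 -0.06828572] [ 0.44093314 -0.25982998  0.19997347]
the job is handed in; nothing more can be done
the job is handed in; nothing more can be done
```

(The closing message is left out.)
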